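# Gather the washer-dryer's panel parts into the parts tray

## Robot

A 6-joint arm with a two-finger parallel gripper is mounted at the origin on the work surface. World frame = base frame: x ahead of the robot, y to its left, z up, the work surface at z = 0. Lengths are in m, angles in rad, forces in N, time in s.
With the tool pointing down it reaches from about 0.4 to 0.925 m from the base axis. Payload 12.5 kg.
Tool frame: the origin (TCP) lies on the centre line of the jaws, within the pads' length; the fingertips stand 25 mm ahead of it and the grasp point (between the pads) lies 6 mm ahead of it; z points along the fingers, y is the line along which they close (so a half turn about z gives the same grasp; the last joint's range is limited). The gripper opens to 95 mm and grips with 3 to 60 N. Pads are 20 mm wide; open, the fingers measure 119 mm over their backs; the gripper's body (75 mm by 180 mm) begins 59 mm behind the grasp point.
Start: joints at [1.107, 0.491, 1.559, -0, 1.092, -0.106], TCP at [0.219, 0.585, 0.24] pointing down, gripper open.
Joint ranges: [-3.1, 3.1], [-0.84, 2.19], [0.05, 2.79], [-1.13, 4.28], [0.06, 2.93], [-2.69, 2.69]. Speed limits (rad/s): [2.22, 2.22, 2.79, 3.14, 3.14, 3.14].

## Interface

Orientations are given as a unit quaternion [w, x, y, z].
In Python, from cell import state, grab_frame, camera_params, finish_job gives the robot as it stands. The module is installed in compiled form; this text tells all that it offers.
- The arm moves only by the tool step_arm, never from a script. Its argument "plan" is a list that holds one entry, the list of rows, each a list of 7 numbers: the turn, a rotation vector about the tool's x, y, z each as a share of 360 degrees, from -1 to 1, then the shift along the tool's x, y, z each as a share of 5 cm, from -1 to 1, then the finger opening in mm, from 0 to 95.1. A call has 1 to 5 rows; each row shifts and turns the commanded pose from where the row before left it, along the tool's axes as they then stand; what a row does not reach is not made up. A row lasts 1/8 s, in which the tool goes at most 62.5 mm and 10.7 degrees, less where a joint would pass 70% of its speed; a pose out of reach is approached as far as the arm can. A call with a number of a shift or a turn outside -1 to 1 is refused whole. A call with a gripper value outside its range is refused whole. The fingers move at their own pace and stop on an object; the grip force is fixed at half the most. Time passes only in rows, so rows that do not move let the fingers close. It gives the time, the measured TCP pose, the force, the opening and the grip force at its end, in the units of the state.
- state(): the state, without advancing time (a new reading comes with each control period).
- grab_frame(name): name is "side" or "top"; returns the picture (420x560x3 uint8, red, green, blue); there is no depth.
- camera_params(name): a dict with "camera_matrix" (3x3 intrinsics, pixels), "k1" (the pictures are not rectified: a ray, as slopes to the right and down, at radius r is drawn at 1 + k1 r^2 times it, then the intrinsics apply), "extrinsics" (4x4, takes a point from world to camera coordinates). Camera axes: x right, y down, z forward; pixel columns grow to the right and rows downward; lengths in m; the calibration is good to about 2 mm. A picture is of the moment at which its call begins. camera_params takes no time and is no camera call.
- finish_job(): hands the job in; it is judged then, once.
The state is a dict: "clock": time; "joint_pos": joint angles; "dq": joint speeds; "joint_efforts": joint torques, N m; "ee_pos": TCP position; "orientation": TCP orientation; "wrist_force": force on the tool from outside, world axes, zero at the start; "moment": the same for the moment, N m; "grip_width": finger opening in m; "grasp_force": force on a finger pad.
Only numpy, scipy, OpenCV 4.12 (cv2) and the standard library are available. Lean on these libraries where they do the work, as an engineer would, in place of code of your own. Each camera call takes 0.05 s, during which the arm holds its last target. There are 200 camera calls.

## Task

The washer-dryer's control panel has been stripped for cleaning: put its four loose parts (large dial, small knob, square push button, bar handle) into the parts tray, each right side up and lying flat on the floor of the pocket made to its own shape and size. Leave the two detergent-bottle caps, which look much like the dial and the knob, where they are.

Things in the scene. Friction and masses are not known exactly. Their poses are not given: they have to be found in the camera images.
- dial: Large white dial: round skirt 60 mm across and 8 mm high, and across its middle an upright grip bar 46 mm long (along x), 14 mm wide (y), reaching to 38 mm above the underside. 32 to 63 g. origin at the centre of its underside, z up.
- knob: Small white knob: the same shape as the dial but smaller, round skirt 36 mm across and 8 mm high, grip bar 28 mm long (x), 12 mm wide (y), reaching to 36 mm. 14 to 28 g. origin at the centre of its underside, z up.
- button: White square push-button cap: flange 44 x 44 x 6 mm, on it a block 34 x 34 mm reaching to 36 mm above the underside; sides along x and y. 21 to 42 g. origin at the centre of its underside, z up.
- handle: White bar handle: base plate 70 mm (x) by 26 mm (y) by 6 mm, on it two short posts carrying a bar 60 mm long (x), 14 mm wide (y), from 17 to 37 mm above the underside. 28 to 56 g. origin at the centre of its underside, z up.
- pocket_dial: Fixed grey plate 94 x 94 x 12 mm, one of four lying two by two in the low black parts tray (their order varies; tray rim 2 mm below the plates' top). Pocket 8 mm deep, its dark floor 4 mm above the plate's underside; round, 76 mm across: for the large dial, turned any way. Origin: centre of the plate's underside, below the pocket's centre, 4 mm above the table; z up.
- pocket_knob: Fixed grey plate 94 x 94 x 12 mm, one of four lying two by two in the low black parts tray (their order varies; tray rim 2 mm below the plates' top). Pocket 8 mm deep, its dark floor 4 mm above the plate's underside; round, 52 mm across: for the small knob, turned any way. Origin: centre of the plate's underside, below the pocket's centre, 4 mm above the table; z up.
- pocket_button: Fixed grey plate 94 x 94 x 12 mm, one of four lying two by two in the low black parts tray (their order varies; tray rim 2 mm below the plates' top). Pocket 8 mm deep, its dark floor 4 mm above the plate's underside; square, 56 x 56 mm, sides along x and y: for the square button, any quarter turn. Origin: centre of the plate's underside, below the pocket's centre, 4 mm above the table; z up.
- pocket_handle: Fixed grey plate 94 x 94 x 12 mm, one of four lying two by two in the low black parts tray (their order varies; tray rim 2 mm below the plates' top). Pocket 8 mm deep, its dark floor 4 mm above the plate's underside; oblong, 82 mm along x and 40 mm along y: for the bar handle, either way round. Origin: centre of the plate's underside, below the pocket's centre, 4 mm above the table; z up.
- measuring_cap: Look-alike that stays: white measuring cap of a detergent bottle, an open hollow cup 60 mm across, 36 mm high, no grip bar. origin at the centre of its underside, z up.
- screw_cap: Look-alike that stays: white closed screw cap of a bottle, a plain cylinder 36 mm across (with fine ribs), 28 mm high, flat top, no grip bar. origin at the centre of its underside, z up.
Things that resemble listed ones, but are neither listed nor needed, are in the scene too. Leave any green, orange or pink look-alike of the knob alone.

How it is judged:
At the end, for the whole second after the job is handed in: Dial, knob, button and handle each lie in their own pocket: within 14 mm of its centre, underside within 2.5 mm of its floor, right side up and tilted less than 0.1 rad, at rest; both caps are within 20 mm of where they began (horizontal distance between dial and pocket_dial below 0.014 m and z of dial in the frame of pocket_dial between 0.002 and 0.0065 m and angle between each of dial, knob, button, handle's own z axis and vertical below 0.1 rad and linear speed of each of dial, knob, button, handle below 0.02 m/s and horizontal distance between knob and pocket_knob below 0.014 m and z of knob in the frame of pocket_knob between 0.002 and 0.0065 m and horizontal distance between button and pocket_button below 0.014 m and z of button in the frame of pocket_button between 0.002 and 0.0065 m and horizontal distance between handle and pocket_handle below 0.014 m and z of handle in the frame of pocket_handle between 0.002 and 0.0065 m and distance of each of measuring_cap, screw_cap from where it was at the start of the episode below 0.02 m); the robot touches nothing.
It fails at once if the measuring cap of the detergent bottle is moved by more than 20 mm (distance of measuring_cap from where it was at the start of the episode above 0.02 m).
It fails at once if the screw cap of the detergent bottle is moved by more than 20 mm (distance of screw_cap from where it was at the start of the episode above 0.02 m).
It also fails if it takes over 93 s, if anything falls off the work surface, if the arm or the gripper's body presses on something with over 40 N, if the wrist force passes 120 N, or if a joint passes its speed limit or range.

## Working session

There is one attempt and no reset: what is moved stays moved. The work goes in short steps, Python scripts to look and compute and a tool call to move; the robot and the scene stay as the last step left them, time stands still between calls to the robot, and variables do not carry over. Pictures are saved under pics/ and viewed, at most 14 in all, crops included, and the job is handed in when it is done.

Besides the shell and the picture viewer there is one more tool, called after "Emit:" by a JSON object that holds its "fn" and its "kwargs". step_arm: Moves the arm, as the interface text tells. Its arguments: {"type":"object","properties":{"plan":{"type":"array"}},"required":["plan"]}

```bash
mkdir -p pics; python3 - <<'E'
from cell import *
import cv2
for n in("top","side"):
    cv2.imwrite(f"pics/{n}0.png",cv2.resize(grab_frame(n)[:,:,::-1],(800,600),interpolation=cv2.INTER_CUBIC)); p=camera_params(n); print(n,p)
print(state())
E
```

```text
top {'camera_matrix': array([[487.5723826 ,   0.        , 281.44315383],
       [  0.        , 487.5723826 , 219.29502268],
       [  0.        ,   0.        ,   1.        ]]), 'k1': 0.01915962283787488, 'extrinsics': array([[ 0.00242688, -0.99996791, -0.00763518, -0.04731752],
       [-0.99614637, -0.00174806, -0.08768896,  0.54207437],
       [ 0.08767279,  0.00781856, -0.99611864,  1.04227394],
       [ 0.        ,  0.        ,  0.        ,  1.        ]])}
side {'camera_matrix': array([[525.28810384,   0.        , 268.51625413],
       [  0.        , 525.28810384, 210.65568005],
       [  0.        ,   0.        ,   1.        ]]), 'k1': -0.057487352702590484, 'extrinsics': array([[ 0.98045227, -0.19610545, -0.01600019, -0.54901548],
       [-0.13467031, -0.60956083, -0.78121668,  0.08379509],
       [ 0.14344777,  0.76810042, -0.62405488,  1.27030347],
       [ 0.        ,  0.        ,  0.        ,  1.        ]])}
{'clock': 0.1, 'joint_pos': array([ 1.10737265e+00,  4.91493453e-01,  1.55941275e+00, -2.58015084e-05,
        1.09170033e+00, -1.05628560e-01]), 'dq': array([ 0.00071323, -0.00175684, -0.00169322,  0.00083874,  0.0003006 ,
       -0.00058696]), 'joint_efforts': array([ 1.98283524e-03, -6.13619971e+01, -2.58603072e+01,  6.93438761e-02,
        4.71617072e-02, -6.48378546e-05]), 'ee_pos': array([0.21879092, 0.58523717, 0.23911544]), 'orientation': array([-1.31313746e-04,  1.77938956e-01,  9.84041397e-01, -4.89769205e-04]), 'wrist_force': array([-0.51233409,  0.55379272, -1.12670591]), 'moment': array([0.08360359, 0.02018707, 0.01898107]), 'grasp_force': 0.0, 'grip_width': 0.09503454043145228}
```

View pics/top0.png

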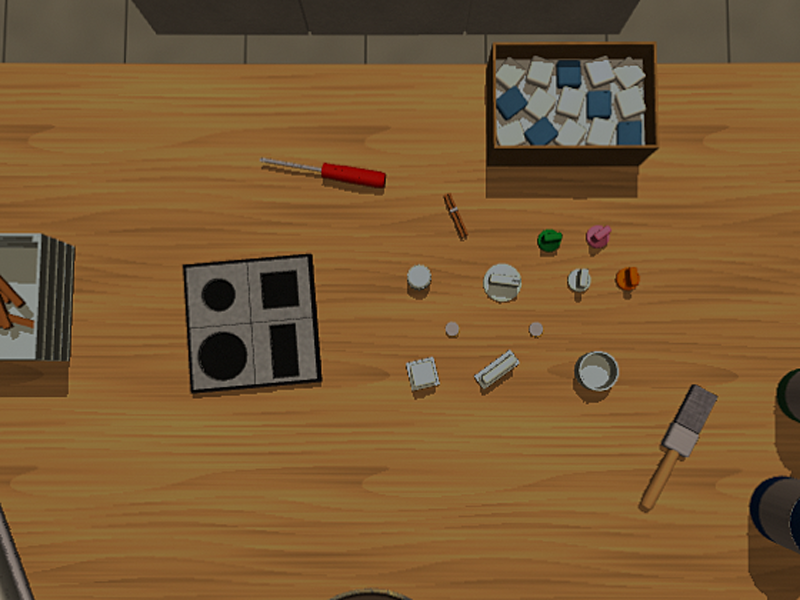

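View pics/side0.png

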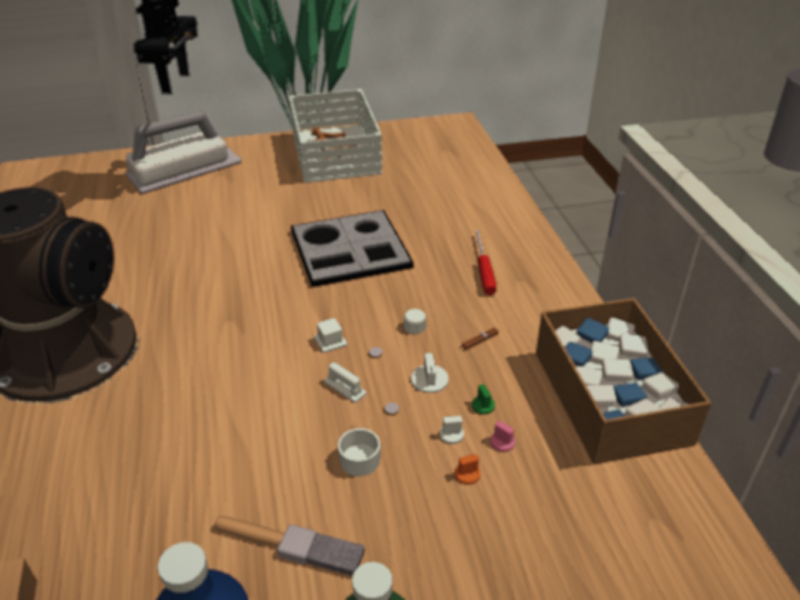

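The top view (800 px) shows the dial at (503,283), knob (579,281), button (423,374) and handle (497,370). The caps are at (419,278) and (597,372). The tray's pockets are knob (218,295), button (281,290), dial (222,356) and handle (284,350). The side view agrees. Next I fit the poses with both cameras.

```bash
cat >v.py <<'E'
import numpy as np,cv2
from cell import *
from scipy.optimize import minimize,least_squares
P={n:camera_params(n) for n in("top","side")}
def proj(n,X):
    p=P[n];c=np.asarray(X)@p["extrinsics"][:3,:3].T+p["extrinsics"][:3,3]
    u=c[:,:2]/c[:,2:];u=u*(1+p["k1"]*(u**2).sum(1,keepdims=True))
    return u@p["camera_matrix"][:2,:2].T+p["camera_matrix"][:2,2]
def unproj(n,uv,z):
    return least_squares(lambda q:(proj(n,[[q[0],q[1],z]])[0]-uv),[.5,0.]).x
def box(x,y,z0,z1): return np.array([[a*x/2,b*y/2,z] for a in(-1,1) for b in(-1,1) for z in(z0,z1)])
def cyl(d,z0,z1):
    t=np.linspace(0,2*np.pi,40,endpoint=False);return np.vstack([np.c_[d/2*np.cos(t),d/2*np.sin(t),0*t+z] for z in(z0,z1)])
M=dict(dial=[cyl(.06,0,.008),box(.046,.014,.008,.038)],knob=[cyl(.036,0,.008),box(.028,.012,.008,.036)],
 button=[box(.044,.044,0,.006),box(.034,.034,.006,.036)],handle=[box(.07,.026,0,.006),box(.06,.014,.017,.037),box(.05,.014,.006,.017)],
 measuring_cap=[cyl(.06,0,.036)],screw_cap=[cyl(.036,0,.028)])
S=4
def sil(n,name,q,z0=0,shape=(420,560)):
    m=np.zeros((shape[0]*S,shape[1]*S),np.uint8);c,s=np.cos(q[2]),np.sin(q[2])
    for h in M[name]:
        X=h@np.array([[c,s,0],[-s,c,0],[0,0,1]])+[q[0],q[1],z0]
        cv2.fillConvexPoly(m,cv2.convexHull((proj(n,X)*S+S/2).astype(np.float32)).astype(np.int32),255)
    return cv2.resize(m,shape[::-1],interpolation=cv2.INTER_AREA)/255.
def white(im):
    h=cv2.cvtColor(im,cv2.COLOR_RGB2HSV); return ((h[...,1]<75)&(h[...,2]>70)).astype(float)
def fit(name,q0,imgs,z0=0,yaws=None):
    W={}
    for n,im in imgs.items():
        w=white(im);roi=np.zeros_like(w);u=proj(n,[[q0[0],q0[1],z0+.015]])[0].astype(int)
        cv2.circle(roi,tuple(map(int,u)),34 if n=="top" else 34,1,-1);W[n]=w*roi
    f=lambda q:sum(np.abs(sil(n,name,q,z0)-W[n]).sum() for n in W)
    best=None
    for y in (yaws if yaws is not None else np.arange(0,np.pi,np.pi/8)):
        s=np.array([q0[0],q0[1],y]);r=minimize(f,s,method="Nelder-Mead",options=dict(initial_simplex=s+np.array([[0,0,0],[.006,0,0],[0,.006,0],[0,0,.25]]),xatol=2e-4,fatol=.1))
        if best is None or r.fun<best.fun:best=r
    return best.x,best.fun
E
python3 - <<'E'
from v import *
I={n:grab_frame(n) for n in P}
pix=dict(dial=(503,283),knob=(579,281),button=(423,374),handle=(497,370),measuring_cap=(597,372),screw_cap=(419,278))
for k,p in pix.items():
    q0=unproj("top",np.array(p)*.7,.015)
    for s in(("top",),("side",),("top","side")):
        q,c=fit(k,q0,{n:I[n] for n in s},yaws=[0] if 'cap' in k else None);print(k,s,q.round(4),"deg",np.degrees(q[2]).round(1),round(c,1))
g=cv2.cvtColor(I["top"],cv2.COLOR_RGB2GRAY)
for k,p in dict(knob=(218,295),button=(281,290),dial=(222,356),handle=(284,350)).items():
    x,y=int(p[0]*.7),int(p[1]*.7)
    m=(g<40).astype(np.uint8);n,l,st,ce=cv2.connectedComponentsWithStats(m)
    i=l[y,x];c=max(cv2.findContours((l==i).astype(np.uint8),0,2)[0],key=cv2.contourArea)
    W=np.array([unproj("top",t[0],.016) for t in c.astype(float)])
    r=cv2.minAreaRect((W*1000).astype(np.float32));print("P",k,unproj("top",ce[i],.016).round(4),r)
im=I["top"][150:300,120:450];cv2.imwrite("pics/c1.png",cv2.resize(im[:,:,::-1],(792,360),interpolation=cv2.INTER_CUBIC))
E
```

```text
dial ('top',) [ 0.5931 -0.201   0.4202] deg 24.1 81.7
dial ('side',) [ 0.5944 -0.1993  1.413 ] deg 81.0 123.0
dial ('top', 'side') [ 0.5936 -0.2009  1.4092] deg 80.7 211.9
knob ('top',) [ 0.5971 -0.3216  0.0712] deg 4.1 62.5
knob ('side',) [ 0.5983 -0.319   2.8488] deg 163.2 152.8
knob ('top', 'side') [ 0.5979 -0.3204  2.9598] deg 169.6 226.4
button ('top',) [ 0.4512 -0.0775  0.2426] deg 13.9 41.1
button ('side',) [ 0.4521 -0.0743  1.7355] deg 99.4 246.8
button ('top', 'side') [ 0.4517 -0.0769  1.7749] deg 101.7 305.6
handle ('top',) [ 0.458  -0.1924  2.2154] deg 126.9 48.5
handle ('side',) [ 0.4588 -0.1895  2.1559] deg 123.5 274.3
handle ('top', 'side') [ 0.4581 -0.1913  2.2069] deg 126.4 339.8
measuring_cap ('top',) [ 0.4557 -0.3413  0.0143] deg 0.8 226.5
measuring_cap ('side',) [ 0.4567 -0.3363 -0.2059] deg -11.8 66.9
measuring_cap ('top', 'side') [ 0.456  -0.3392 -0.1787] deg -10.2 320.4
screw_cap ('top',) [ 0.6005 -0.0712 -0.1497] deg -8.6 27.4
screw_cap ('side',) [ 0.6007 -0.0676  0.08  ] deg 4.6 126.0
screw_cap ('top', 'side') [ 0.5999 -0.0706  0.1522] deg 8.7 164.0
P knob [0.5721 0.2386] ((572.4365234375, 238.21343994140625), (49.19398498535156, 46.44913101196289), 45.65071487426758)
P button [0.5804 0.1445] ((580.4173583984375, 144.57118225097656), (55.52204513549805, 55.78141784667969), 4.93689489364624)
P dial [0.4772 0.2298] ((478.2144470214844, 229.77261352539062), (72.21271514892578, 72.65583038330078), 0.08887369185686111)
P handle [0.4856 0.1357] ((485.94488525390625, 135.8760986328125), (80.66401672363281, 39.59329605102539), 5.318061351776123)
```

View pics/c1.png

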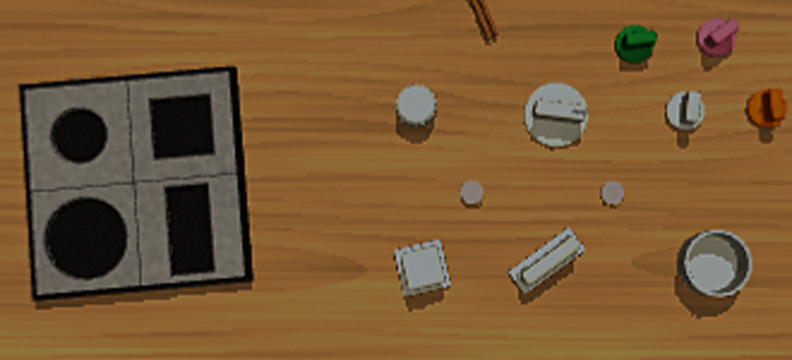

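The crop matches the first reading: the dial bar lies at about 81° and the knob bar at about 168°. The button is at about 12°, the handle at about 125° and the tray at about 5.3°. I'll write a helper to turn targets into shifts.

```bash
cat >d.py <<'E'
import numpy as np,sys
from cell import state
from scipy.spatial.transform import Rotation as R
# args: x y z psi(deg, world angle of tool y); prints total turn (share of 360) and shift (units of 5cm) in tool axes
s=state();q=s["orientation"];r=R.from_quat(np.r_[q[1:],q[0]])
P=np.array(eval(sys.argv[1])).reshape(-1,4);p=s["ee_pos"]
print("at",p.round(4),"grip",s["grip_width"],s["grasp_force"],"t",s["clock"])
for t in P:
    a=np.radians(t[3]);y=np.array([np.cos(a),np.sin(a),0]);z=np.array([0,0,-1.]);g=R.from_matrix(np.c_[np.cross(y,z),y,z])
    print("turn",((r.inv()*g).as_rotvec()/2/np.pi).round(4),"shift(old axes)",(r.inv().apply(t[:3]-p)/.05).round(3),"(new axes)",(g.inv().apply(t[:3]-p)/.05).round(3))
    r,p=g,t[:3]
E
python3 d.py "[.219,.585,.24,78],[.598,-.320,.12,78],[.598,-.32,.037,78]"
```

```text
at [0.2188 0.5853 0.2393] grip 0.09482049165915865 0.0 t 0.2
turn [-0.0001 -0.     -0.0236] shift(old axes) [-0.006 -0.005 -0.014] (new axes) [-0.005 -0.006 -0.014]
turn [0. 0. 0.] shift(old axes) [-11.178 -16.129   2.4  ] (new axes) [-11.178 -16.129   2.4  ]
turn [0. 0. 0.] shift(old axes) [0.   0.   1.66] (new axes) [0.   0.   1.66]
```

Emit:
{"fn": "step_arm", "kwargs": {"plan": [[[0,0,-0.0236,0,0,0,40],[0,0,0,-0.5,-0.75,0,40],[0,0,0,-0.55,-0.8,0,40],[0,0,0,-0.55,-0.8,0,40],[0,0,0,-0.55,-0.8,0,40]]]}}

```text
clock: 0.82
ee_pos: [0.2916, 0.4076, 0.2396]
orientation: [0.0, 0.104, 0.995, 0.0]
wrist_force: [1.0, 0.6, 0.3]
grip_width: 0.0509
grasp_force: 0.0
```

Emit:
{"fn": "step_arm", "kwargs": {"plan": [[[0,0,0,-0.55,-0.8,0,40],[0,0,0,-0.55,-0.8,0,40],[0,0,0,-0.55,-0.8,0,40],[0,0,0,-0.55,-0.8,0,40],[0,0,0,-0.55,-0.8,0,40]]]}}

```text
clock: 1.45
ee_pos: [0.3846, 0.1833, 0.2397]
orientation: [0.0, 0.104, 0.995, 0.0]
wrist_force: [0.5, -0.3, -0.3]
grip_width: 0.0401
grasp_force: 0.0
```

Emit:
{"fn": "step_arm", "kwargs": {"plan": [[[0,0,0,-0.55,-0.8,0.4,40],[0,0,0,-0.55,-0.8,0.4,40],[0,0,0,-0.55,-0.8,0.4,40],[0,0,0,-0.55,-0.8,0.4,40],[0,0,0,-0.55,-0.8,0.4,40]]]}}

```text
clock: 2.08
ee_pos: [0.4775, -0.0411, 0.139]
orientation: [0.0, 0.105, 0.995, 0.0]
wrist_force: [0.0, 0.9, 0.8]
grip_width: 0.0402
grasp_force: 0.0
```

Emit:
{"fn": "step_arm", "kwargs": {"plan": [[[0,0,0,-0.55,-0.8,0.2,40],[0,0,0,-0.55,-0.8,0.1,40],[0,0,0,-0.55,-0.8,0,40],[0,0,0,-0.4,-0.4,0,40],[0,0,0,0,0,0,40]]]}}

```text
clock: 2.7
ee_pos: [0.5486, -0.1992, 0.1242]
orientation: [0.0, 0.105, 0.994, -0.0]
wrist_force: [0.1, 0.0, -0.6]
grip_width: 0.0404
grasp_force: 0.0
```

```bash
python3 d.py "[.598,-.320,.12,78],[.598,-.32,.037,78]"
```

```text
at [ 0.5486 -0.1992  0.1242] grip 0.04035585702594991 0.0 t 2.7
turn [-0.      0.     -0.0003] shift(old axes) [-1.472 -2.155  0.084] (new axes) [-1.468 -2.158  0.084]
turn [0. 0. 0.] shift(old axes) [0.   0.   1.66] (new axes) [0.   0.   1.66]
```

Emit:
{"fn": "step_arm", "kwargs": {"plan": [[[0,0,0,-0.5,-0.75,0,40],[0,0,0,-0.5,-0.75,0,40],[0,0,0,-0.47,-0.66,0.08,40],[0,0,0,0,0,0.6,40],[0,0,0,0,0,0,40]]]}}

```text
clock: 3.32
ee_pos: [0.5964, -0.3172, 0.0885]
orientation: [-0.002, 0.104, 0.995, 0.001]
wrist_force: [-0.1, 0.4, 1.0]
grip_width: 0.0398
grasp_force: 0.0
```

```bash
python3 d.py "[.598,-.32,.037,78]"; python3 - <<'E'
from v import *
a=[cv2.resize(grab_frame(n)[:,:,::-1][s],(400,400),interpolation=cv2.INTER_CUBIC) for n,s in(("top",np.s_[150:240,360:450]),("side",np.s_[250:340,270:360]))]
cv2.imwrite("pics/k1.png",np.hstack(a))
E
```

```text
at [ 0.5964 -0.3172  0.0885] grip 0.03975718447309136 0.0 t 3.325
turn [ 0.0003 -0.0007  0.    ] shift(old axes) [-0.048 -0.049  1.03 ] (new axes) [-0.043 -0.047  1.031]
```

View pics/k1.png

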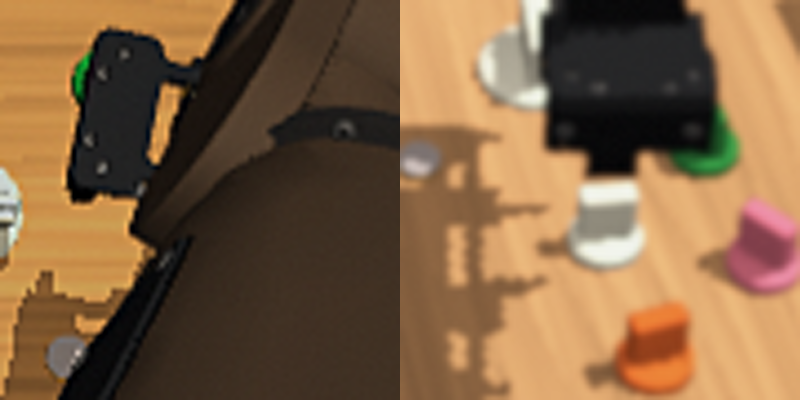

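The side crop shows the gripper above the knob at (605,230), with the orange, pink and green look-alikes clear of it.

Emit:
{"fn": "step_arm", "kwargs": {"plan": [[[0,0,0,0,0,0,40],[0,0,0,0,0,0.3,40],[0,0,0,0,0,0.4,40],[0,0,0,0,0,0.32,40],[0,0,0,0,0,0,40]]]}}

```text
clock: 4.05
ee_pos: [0.5969, -0.3182, 0.0375]
orientation: [-0.001, 0.105, 0.995, 0.001]
wrist_force: [-0.6, 0.7, 0.1]
grip_width: 0.04
grasp_force: 0.0
```

```bash
python3 d.py "[.598,-.32,.037,78]"
```

```text
at [ 0.5969 -0.3182  0.0375] grip 0.04003153669284833 0.0 t 4.05
turn [ 0.0002 -0.0005 -0.    ] shift(old axes) [-0.029 -0.031  0.009] (new axes) [-0.029 -0.031  0.009]
```

Emit:
{"fn": "step_arm", "kwargs": {"plan": [[[0,0,0,-0.02,-0.02,0,40],[0,0,0,0,0,0,5],[0,0,0,0,0,0,5],[0,0,0,0,0,0,5],[0,0,0,0,0,0,5]]]}}

```text
clock: 4.68
ee_pos: [0.5985, -0.3198, 0.0399]
orientation: [0.0, 0.105, 0.995, -0.0]
wrist_force: [-0.2, 1.0, 2.8]
grip_width: 0.0117
grasp_force: 30.0
```

Emit:
{"fn": "step_arm", "kwargs": {"plan": [[[0,0,0,0,0,0,5],[0,0,0,0,0,0,5],[0,0,0,0,0,-0.4,5],[0,0,0,0,0,-0.6,5],[0,0,0,0,0,-0.6,5]]]}}

```text
clock: 5.3
ee_pos: [0.5985, -0.3198, 0.1216]
orientation: [0.0, 0.105, 0.995, -0.0]
wrist_force: [0.4, -0.3, -0.1]
grip_width: 0.0119
grasp_force: 30.0
```

```bash
python3 d.py "[.5725,.2385,.13,78],[.5725,.2385,.046,78]"
```

```text
at [ 0.5985 -0.3198  0.1216] grip 0.011859703852517436 29.999872148036957 t 5.3
turn [-0.      0.0001 -0.    ] shift(old axes) [ 2.831 10.815 -0.171] (new axes) [ 2.829 10.815 -0.168]
turn [0. 0. 0.] shift(old axes) [0.   0.   1.68] (new axes) [0.   0.   1.68]
```

Emit:
{"fn": "step_arm", "kwargs": {"plan": [[[0,0,0,0.1,0.4,0,5],[0,0,0,0.2,0.75,0,5],[0,0,0,0.2,0.75,0,5],[0,0,0,0.2,0.75,0,5],[0,0,0,0.2,0.75,0,5]]]}}

```text
clock: 5.92
ee_pos: [0.589, -0.1419, 0.1193]
orientation: [-0.0, 0.104, 0.995, 0.0]
wrist_force: [0.4, -1.0, -0.6]
grip_width: 0.0117
grasp_force: 30.0
```

Emit:
{"fn": "step_arm", "kwargs": {"plan": [[[0,0,0,0.2,0.75,0,5],[0,0,0,0.2,0.75,0,5],[0,0,0,0.2,0.75,0,5],[0,0,0,0.2,0.75,0,5],[0,0,0,0.2,0.75,0,5]]]}}

```text
clock: 6.55
ee_pos: [0.5788, 0.0516, 0.1194]
orientation: [-0.0, 0.104, 0.995, 0.0]
wrist_force: [0.8, 0.1, 0.0]
grip_width: 0.0117
grasp_force: 30.0
```

Emit:
{"fn": "step_arm", "kwargs": {"plan": [[[0,0,0,0.2,0.75,0,5],[0,0,0,0.2,0.75,0,5],[0,0,0,0.2,0.75,0,5],[0,0,0,0.2,0.75,0,5],[0,0,0,0.1,0.6,0,5]]]}}

```text
clock: 7.18
ee_pos: [0.5719, 0.2371, 0.1193]
orientation: [-0.001, 0.104, 0.995, -0.0]
wrist_force: [-0.7, 0.4, -0.7]
grip_width: 0.0122
grasp_force: 30.0
```

Emit:
{"fn": "step_arm", "kwargs": {"plan": [[[0,0,0,0,0.08,0.3,5],[0,0,0,0,0,0,5],[0,0,0,0,0,0,5]]]}}

```text
clock: 7.55
ee_pos: [0.5739, 0.2381, 0.1044]
orientation: [-0.0, 0.105, 0.994, -0.0]
wrist_force: [-0.4, -1.0, -0.3]
grip_width: 0.0121
grasp_force: 30.0
```

```bash
python3 d.py "[.5725,.2385,.07,78],[.5725,.2385,.049,78]"
```

```text
at [0.5739 0.2381 0.1044] grip 0.012127230204812952 29.99976933002472 t 7.55
turn [-0.0001 -0.0001 -0.0001] shift(old axes) [0.028 0.002 0.688] (new axes) [0.029 0.002 0.688]
turn [0. 0. 0.] shift(old axes) [0.   0.   0.42] (new axes) [0.   0.   0.42]
```

Emit:
{"fn": "step_arm", "kwargs": {"plan": [[[0,0,0,0.03,0,0.4,5],[0,0,0,0,0,0.4,5],[0,0,0,0,0,0.2,5],[0,0,0,0,0,0.1,5],[0,0,0,0,0,0,5]]]}}

```text
clock: 8.18
ee_pos: [0.5728, 0.2391, 0.0499]
orientation: [0.0, 0.105, 0.995, 0.0]
wrist_force: [0.5, 0.1, 0.3]
grip_width: 0.0122
grasp_force: 30.0
```

Emit:
{"fn": "step_arm", "kwargs": {"plan": [[[0,0,0,0,0,0.02,5],[0,0,0,0,0,0,5],[0,0,0,0,0,0,30],[0,0,0,0,0,0,30],[0,0,0,0,0,0,30]]]}}

```text
clock: 8.8
ee_pos: [0.5726, 0.2394, 0.0487]
orientation: [0.0, 0.105, 0.995, 0.0]
wrist_force: [0.2, -0.4, 0.2]
grip_width: 0.0295
grasp_force: 0.0
```

Emit:
{"fn": "step_arm", "kwargs": {"plan": [[[0,0,0,0,0,-0.4,30],[0,0,0,0,0,-0.6,40],[0,0,0,0,0,-0.6,40]]]}}

```text
clock: 9.18
ee_pos: [0.5725, 0.2393, 0.1294]
orientation: [-0.0, 0.105, 0.995, -0.0]
wrist_force: [0.2, -0.3, 1.0]
grip_width: 0.0391
grasp_force: 0.0
```

```bash
python3 d.py "[.458,-.191,.12,35],[.458,-.191,.035,35]"
```

```text
at [0.5725 0.2393 0.1294] grip 0.03912036716551129 0.0 t 9.175
turn [-0.     -0.      0.1194] shift(old axes) [ 0.45  -8.894  0.19 ] (new axes) [-5.735 -6.812  0.189]
turn [0. 0. 0.] shift(old axes) [0.  0.  1.7] (new axes) [0.  0.  1.7]
```

Emit:
{"fn": "step_arm", "kwargs": {"plan": [[[0,0,0.024,0,0,0,40],[0,0,0.024,0,0,0,40],[0,0,0.024,0,0,0,40],[0,0,0.024,0,0,0,40],[0,0,0.0234,0,0,0,40]]]}}

```text
clock: 9.8
ee_pos: [0.5726, 0.2393, 0.1287]
orientation: [-0.0, 0.464, 0.886, 0.0]
wrist_force: [0.5, -0.8, -0.1]
grip_width: 0.0399
grasp_force: 0.0
```

Emit:
{"fn": "step_arm", "kwargs": {"plan": [[[0,0,0,-0.4,-0.5,0,40],[0,0,0,-0.6,-0.7,0,40],[0,0,0,-0.6,-0.7,0,40],[0,0,0,-0.6,-0.7,0,40],[0,0,0,-0.6,-0.7,0,40]]]}}

```text
clock: 10.42
ee_pos: [0.5174, 0.0287, 0.1288]
orientation: [0.0, 0.462, 0.887, 0.0]
wrist_force: [-0.9, -0.7, 0.1]
grip_width: 0.0402
grasp_force: 0.0
```

Emit:
{"fn": "step_arm", "kwargs": {"plan": [[[0,0,0,-0.6,-0.7,0,40],[0,0,0,-0.6,-0.7,0,40],[0,0,0,-0.6,-0.7,0,40],[0,0,0,-0.6,-0.7,0,40],[0,0,0,-0.5,-0.65,0.2,40]]]}}

```text
clock: 11.05
ee_pos: [0.4596, -0.1895, 0.1191]
orientation: [0.001, 0.462, 0.887, -0.0]
wrist_force: [0.6, 0.3, 0.7]
grip_width: 0.0404
grasp_force: 0.0
```

Emit:
{"fn": "step_arm", "kwargs": {"plan": [[[0,0,0,-0.03,-0.06,0.5,40],[0,0,0,0,0,0,40],[0,0,0,0,0,0,40]]]}}

```text
clock: 11.42
ee_pos: [0.4584, -0.1904, 0.0942]
orientation: [0.0, 0.461, 0.887, 0.0]
wrist_force: [0.3, 0.0, 0.1]
grip_width: 0.0398
grasp_force: 0.0
```

```bash
python3 d.py "[.458,-.191,.037,35]"; python3 - <<'E'
from v import *
a=[cv2.resize(grab_frame(n)[:,:,::-1][s],(400,400),interpolation=cv2.INTER_CUBIC) for n,s in(("top",np.s_[170:290,120:240]),("side",np.s_[200:300,190:290]))]
cv2.imwrite("pics/k2.png",np.hstack(a))
E
```

```text
at [ 0.4584 -0.1904  0.0942] grip 0.039799133210900756 0.0 t 11.425
turn [0.     0.     0.0001] shift(old axes) [-0.004 -0.014  1.144] (new axes) [-0.004 -0.014  1.144]
```

View pics/k2.png

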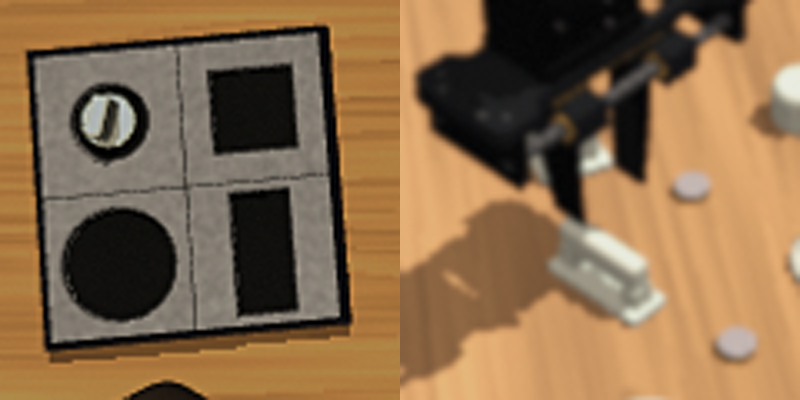

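The knob sits centred in its pocket at (108,120), and the gripper straddles the handle. I lower, grip and lift it.

Emit:
{"fn": "step_arm", "kwargs": {"plan": [[[0,0,0,0,-0.01,0.35,40],[0,0,0,0,0,0.4,40],[0,0,0,0,0,0.3,40],[0,0,0,0,0,0.1,40],[0,0,0,0,0,0,40]]]}}

```text
clock: 12.15
ee_pos: [0.4578, -0.1909, 0.0362]
orientation: [-0.0, 0.462, 0.887, 0.0]
wrist_force: [0.2, -0.3, -0.1]
grip_width: 0.0399
grasp_force: 0.0
```

Emit:
{"fn": "step_arm", "kwargs": {"plan": [[[0,0,0,0,0,0,5],[0,0,0,0,0,0,5],[0,0,0,0,0,0,5],[0,0,0,0,0,0,5],[0,0,0,0,0,0,5]]]}}

```text
clock: 12.78
ee_pos: [0.4578, -0.1911, 0.0364]
orientation: [0.0, 0.462, 0.887, 0.0]
wrist_force: [-1.1, 0.2, 5.3]
grip_width: 0.0141
grasp_force: 30.0
```

Emit:
{"fn": "step_arm", "kwargs": {"plan": [[[0,0,0,0,0,-0.4,5],[0,0,0,0,0,-0.6,5],[0,0,0,0,0,-0.6,5],[0,0,0,0,0,0,5]]]}}

```text
clock: 13.28
ee_pos: [0.4583, -0.1913, 0.1176]
orientation: [0.002, 0.462, 0.887, -0.0]
wrist_force: [0.1, 0.2, -1.0]
grip_width: 0.0139
grasp_force: 30.0
```

```bash
python3 d.py "[.458,-.191,.12,95.3],[.4857,.1358,.12,95.3]"
```

```text
at [ 0.4583 -0.1913  0.1176] grip 0.013867457909367002 29.99410629272461 t 13.275
turn [-0.      0.0006 -0.1675] shift(old axes) [ 0.009 -0.002 -0.049] (new axes) [ 0.006  0.007 -0.049]
turn [0. 0. 0.] shift(old axes) [-1.155  6.457  0.   ] (new axes) [-1.155  6.457  0.   ]
```

Emit:
{"fn": "step_arm", "kwargs": {"plan": [[[0,0,-0.024,0,0,0,5],[0,0,-0.024,0,0,0,5],[0,0,-0.024,0,0,0,5],[0,0,-0.024,0,0,0,5],[0,0,-0.024,0,0,0,5]]]}}

```text
clock: 13.9
ee_pos: [0.4573, -0.1908, 0.1149]
orientation: [-0.001, 0.1, 0.995, 0.0]
wrist_force: [-0.3, 0.3, -1.2]
grip_width: 0.0139
grasp_force: 30.0
```

Emit:
{"fn": "step_arm", "kwargs": {"plan": [[[0,0,-0.024,0,0,0,5],[0,0,-0.0235,0,0,0,5],[0,0,0,-0.1,0.5,0,5],[0,0,0,-0.13,0.75,0,5],[0,0,0,-0.13,0.75,0,5]]]}}

```text
clock: 14.52
ee_pos: [0.4659, -0.0887, 0.1149]
orientation: [-0.001, -0.046, 0.999, 0.0]
wrist_force: [-0.3, 0.3, -0.5]
grip_width: 0.0136
grasp_force: 30.0
```

Emit:
{"fn": "step_arm", "kwargs": {"plan": [[[0,0,0,-0.13,0.75,0,5],[0,0,0,-0.13,0.75,0,5],[0,0,0,-0.13,0.75,0,5],[0,0,0,-0.13,0.75,0,5],[0,0,0,-0.13,0.75,0,5]]]}}

```text
clock: 15.15
ee_pos: [0.481, 0.1012, 0.115]
orientation: [-0.001, -0.046, 0.999, 0.0]
wrist_force: [0.5, 0.3, -0.4]
grip_width: 0.0138
grasp_force: 30.0
```

Emit:
{"fn": "step_arm", "kwargs": {"plan": [[[0,0,0,-0.14,0.7,0,5],[0,0,0,0,0,0.4,5],[0,0,0,0,0,0.2,5],[0,0,0,0,0,0,5],[0,0,0,0,0,0,5]]]}}

```text
clock: 15.78
ee_pos: [0.4852, 0.1351, 0.0862]
orientation: [0.0, -0.046, 0.999, 0.0]
wrist_force: [0.8, -0.8, -0.0]
grip_width: 0.0139
grasp_force: 30.0
```

```bash
python3 d.py "[.4857,.1358,.0455,95.3]"; python3 - <<'E'
from v import *
a=[cv2.resize(grab_frame(n)[:,:,::-1][s],(400,400),interpolation=cv2.INTER_CUBIC) for n,s in(("top",np.s_[170:290,120:240]),("side",np.s_[120:220,190:290]))]
cv2.imwrite("pics/h2.png",np.hstack(a))
E
```

```text
at [0.4852 0.1351 0.0862] grip 0.01390592067368469 29.994179606437683 t 15.775
turn [ 0.      0.     -0.0001] shift(old axes) [-0.011  0.014  0.815] (new axes) [-0.011  0.014  0.815]
```

View pics/h2.png

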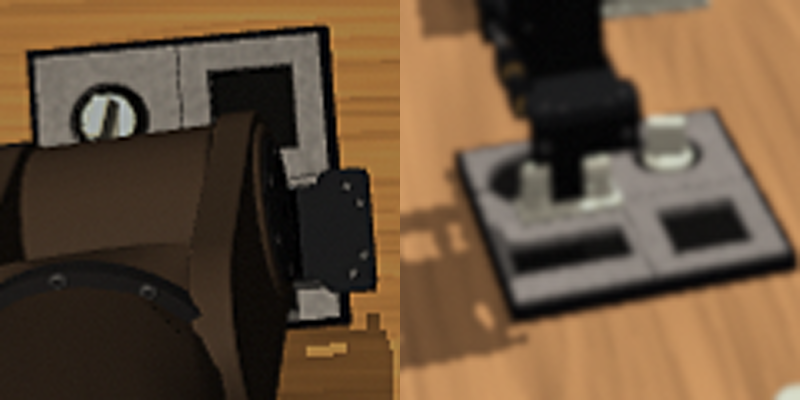

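The handle is held level and parallel to its pocket slot, which is at (570,250). Now I lower and release it.

Emit:
{"fn": "step_arm", "kwargs": {"plan": [[[0,0,0,0,0.01,0.4,5],[0,0,0,0,0,0.3,5],[0,0,0,0,0,0.1,5],[0,0,0,0,0,0.02,5],[0,0,0,0,0,0,5]]]}}

```text
clock: 16.5
ee_pos: [0.4852, 0.136, 0.0454]
orientation: [0.0, -0.046, 0.999, 0.0]
wrist_force: [-0.4, 0.3, -0.5]
grip_width: 0.0139
grasp_force: 30.0
```

Emit:
{"fn": "step_arm", "kwargs": {"plan": [[[0,0,0,0,0,0,5],[0,0,0,0,0,0,28],[0,0,0,0,0,0,28],[0,0,0,0,0,0,28],[0,0,0,0,0,0,28]]]}}

```text
clock: 17.12
ee_pos: [0.4851, 0.136, 0.0451]
orientation: [0.0, -0.046, 0.999, 0.0]
wrist_force: [-0.6, -0.2, 0.4]
grip_width: 0.0281
grasp_force: 0.0
```

Emit:
{"fn": "step_arm", "kwargs": {"plan": [[[0,0,0,0,0,-0.4,28],[0,0,0,0,0,-0.6,40],[0,0,0,0,0,-0.6,60]]]}}

```text
clock: 17.5
ee_pos: [0.4849, 0.1359, 0.1259]
orientation: [-0.0, -0.046, 0.999, 0.0]
wrist_force: [-0.3, 1.0, -1.0]
grip_width: 0.0425
grasp_force: 0.0
```

```bash
python3 d.py "[.4515,-.077,.1,102],[.4515,-.077,.036,102]"
```

```text
at [0.4849 0.1359 0.1259] grip 0.042465472941486546 0.0 t 17.5
turn [ 0.     -0.0001 -0.0186] shift(old axes) [ 1.059 -4.178  0.519] (new axes) [ 1.539 -4.026  0.518]
turn [0. 0. 0.] shift(old axes) [0.   0.   1.28] (new axes) [0.   0.   1.28]
```

Emit:
{"fn": "step_arm", "kwargs": {"plan": [[[0,0,-0.0186,0,0,0,60],[0,0,0,0.2,-0.5,0,60],[0,0,0,0.27,-0.71,0,60],[0,0,0,0.27,-0.71,0,60],[0,0,0,0.27,-0.71,0,60]]]}}

```text
clock: 18.12
ee_pos: [0.4628, -0.0043, 0.1252]
orientation: [0.0, -0.105, 0.995, 0.0]
wrist_force: [-0.4, -0.1, -1.4]
grip_width: 0.0602
grasp_force: 0.0
```

Emit:
{"fn": "step_arm", "kwargs": {"plan": [[[0,0,0,0.27,-0.71,0,60],[0,0,0,0.26,-0.69,0,60],[0,0,0,0,0,0.5,60],[0,0,0,0,0,0.2,60],[0,0,0,0,0,0,60]]]}}

```text
clock: 18.75
ee_pos: [0.4515, -0.0768, 0.0897]
orientation: [-0.001, -0.105, 0.994, 0.0]
wrist_force: [0.6, -0.0, -0.5]
grip_width: 0.0601
grasp_force: 0.0
```

```bash
python3 d.py "[.4515,-.077,.037,102]"; python3 - <<'E'
from v import *
a=[cv2.resize(grab_frame(n)[:,:,::-1][s],(400,400),interpolation=cv2.INTER_CUBIC) for n,s in(("top",np.s_[170:290,120:240]),("side",np.s_[180:280,190:290]))]
cv2.imwrite("pics/b1.png",np.hstack(a))
E
```

```text
at [ 0.4515 -0.0768  0.0897] grip 0.060098221509030825 0.0 t 18.75
turn [ 0.0001 -0.0002  0.0001] shift(old axes) [-1.000e-03 -5.000e-03  1.055e+00] (new axes) [ 0.    -0.004  1.055]
```

View pics/b1.png

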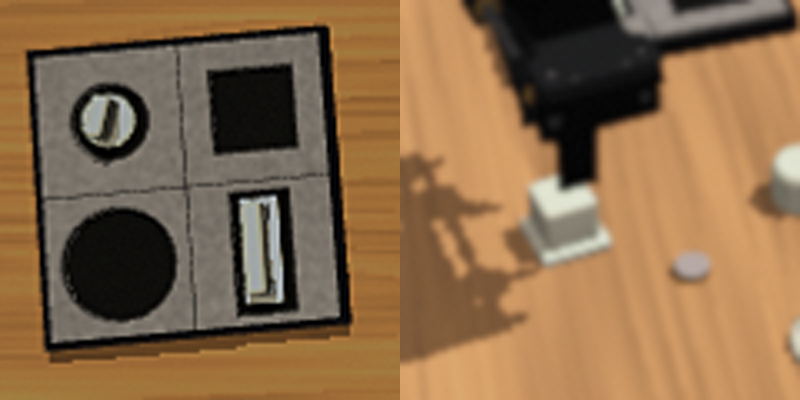

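The handle lies in its pocket at (262,250), and the gripper is over the button. I grip it now.

Emit:
{"fn": "step_arm", "kwargs": {"plan": [[[0,0,0,0,0,0.35,60],[0,0,0,0,0,0.4,60],[0,0,0,0,0,0.25,60],[0,0,0,0,0,0.05,60],[0,0,0,0,0,0,60]]]}}

```text
clock: 19.48
ee_pos: [0.4518, -0.0771, 0.0379]
orientation: [0.0, -0.105, 0.995, -0.0]
wrist_force: [0.2, -0.3, -0.3]
grip_width: 0.0598
grasp_force: 0.0
```

Emit:
{"fn": "step_arm", "kwargs": {"plan": [[[0,0,0,0,0,0,20],[0,0,0,0,0,0,20],[0,0,0,0,0,0,20],[0,0,0,0,0,0,20],[0,0,0,0,0,0,20]]]}}

```text
clock: 20.1
ee_pos: [0.4517, -0.0772, 0.0378]
orientation: [0.0, -0.105, 0.995, -0.0]
wrist_force: [-0.8, 0.2, 4.5]
grip_width: 0.0336
grasp_force: 29.9
```

Emit:
{"fn": "step_arm", "kwargs": {"plan": [[[0,0,0,0,0,-0.4,20],[0,0,0,0,0,-0.6,20],[0,0,0,0,0,-0.6,20],[0,0,0,0,0,0,20]]]}}

```text
clock: 20.6
ee_pos: [0.4523, -0.0773, 0.119]
orientation: [0.002, -0.105, 0.995, -0.001]
wrist_force: [-0.2, 0.6, -0.7]
grip_width: 0.0339
grasp_force: 29.9
```

```bash
python3 d.py "[.5804,.1445,.12,95.3],[.5804,.1445,.047,95.3]"
```

```text
at [ 0.4523 -0.0773  0.119 ] grip 0.033916978890892326 29.916299879550934 t 20.6
turn [-0.0002  0.0005  0.0187] shift(old axes) [-3.43   3.806 -0.016] (new axes) [-2.961  4.181 -0.02 ]
turn [0. 0. 0.] shift(old axes) [0.   0.   1.46] (new axes) [0.   0.   1.46]
```

Emit:
{"fn": "step_arm", "kwargs": {"plan": [[[0,0,0.0187,0,0,0,20],[0,0,0,-0.36,0.5,0,20],[0,0,0,-0.5,0.7,0,20],[0,0,0,-0.5,0.7,0,20],[0,0,0,-0.5,0.7,0,20]]]}}

```text
clock: 21.22
ee_pos: [0.5325, 0.0621, 0.1163]
orientation: [-0.001, -0.046, 0.999, 0.0]
wrist_force: [1.0, -0.4, 0.0]
grip_width: 0.0341
grasp_force: 29.9
```

Emit:
{"fn": "step_arm", "kwargs": {"plan": [[[0,0,0,-0.5,0.7,0,20],[0,0,0,-0.5,0.7,0,20],[0,0,0,-0.1,0.18,0.5,20],[0,0,0,0,0,0.4,20],[0,0,0,0,0,0,20]]]}}

```text
clock: 21.85
ee_pos: [0.5787, 0.1445, 0.0701]
orientation: [-0.002, -0.046, 0.999, -0.0]
wrist_force: [0.5, 0.4, -0.7]
grip_width: 0.0339
grasp_force: 29.9
```

```bash
python3 d.py "[.5804,.1445,.047,95.3]"
```

```text
at [0.5787 0.1445 0.0701] grip 0.033904419851710776 29.91622567176819 t 21.85
turn [-0.     -0.0007 -0.    ] shift(old axes) [-0.037 -0.004  0.462] (new axes) [-0.035 -0.004  0.462]
```

Emit:
{"fn": "step_arm", "kwargs": {"plan": [[[0,0,0,-0.02,0,0,20],[0,0,0,0,0,0.3,20],[0,0,0,0,0,0.16,20],[0,0,0,0,0,0,20],[0,0,0,0,0,0,20]]]}}

```text
clock: 22.48
ee_pos: [0.5809, 0.1446, 0.0498]
orientation: [0.0, -0.046, 0.999, 0.0]
wrist_force: [0.3, 0.3, -0.6]
grip_width: 0.0339
grasp_force: 29.9
```

Emit:
{"fn": "step_arm", "kwargs": {"plan": [[[0,0,0,0,0,0.07,20],[0,0,0,0,0,0,20],[0,0,0,0,0,0,48],[0,0,0,0,0,0,48],[0,0,0,0,0,0,48]]]}}

```text
clock: 23.1
ee_pos: [0.5809, 0.1446, 0.0462]
orientation: [0.0, -0.046, 0.999, 0.0]
wrist_force: [-0.2, 0.2, -0.5]
grip_width: 0.0478
grasp_force: 0.0
```

Emit:
{"fn": "step_arm", "kwargs": {"plan": [[[0,0,0,0,0,-0.4,48],[0,0,0,0,0,-0.6,48],[0,0,0,0,0,-0.6,40],[0,0,0,0,0,0,40]]]}}

```text
clock: 23.6
ee_pos: [0.5817, 0.1448, 0.1282]
orientation: [0.002, -0.046, 0.999, 0.0]
wrist_force: [0.2, -0.2, -0.9]
grip_width: 0.0402
grasp_force: 0.0
```

```bash
python3 d.py "[.5935,-.2005,.125,-9],[.5935,-.2005,.039,-9]"
```

```text
at [0.5817 0.1448 0.1282] grip 0.040191157433937204 0.0 t 23.6
turn [0.0006 0.0004 0.2897] shift(old axes) [ 0.4   -6.898  0.06 ] (new axes) [-6.784  1.314  0.063]
turn [0. 0. 0.] shift(old axes) [0.   0.   1.72] (new axes) [0.   0.   1.72]
```

Emit:
{"fn": "step_arm", "kwargs": {"plan": [[[0,0,0,0,-0.5,0,40],[0,0,0,0.05,-0.8,0,40],[0,0,0,0.05,-0.8,0,40],[0,0,0,0.05,-0.8,0,40],[0,0,0,0.05,-0.8,0,40]]]}}

```text
clock: 24.22
ee_pos: [0.5874, -0.0417, 0.125]
orientation: [-0.001, -0.046, 0.999, 0.0]
wrist_force: [-0.4, 0.1, 0.3]
grip_width: 0.04
grasp_force: 0.0
```

Emit:
{"fn": "step_arm", "kwargs": {"plan": [[[0,0,0,0.05,-0.8,0,40],[0,0,0,0.05,-0.8,0,40],[0,0,0,0.05,-0.8,0,40],[0,0,0,0.05,-0.8,0,40],[0,0,0.025,0,0,0,40]]]}}

```text
clock: 24.85
ee_pos: [0.5921, -0.2033, 0.1247]
orientation: [-0.0, 0.035, 0.999, 0.0]
wrist_force: [0.4, -0.2, 0.2]
grip_width: 0.0402
grasp_force: 0.0
```

Emit:
{"fn": "step_arm", "kwargs": {"plan": [[[0,0,0.025,0,0,0,40],[0,0,0.025,0,0,0,40],[0,0,0.025,0,0,0,40],[0,0,0.025,0,0,0,40],[0,0,0.025,0,0,0,40]]]}}

```text
clock: 25.48
ee_pos: [0.5922, -0.2006, 0.1249]
orientation: [-0.001, 0.415, 0.91, 0.0]
wrist_force: [0.0, -0.6, -0.9]
grip_width: 0.0398
grasp_force: 0.0
```

Emit:
{"fn": "step_arm", "kwargs": {"plan": [[[0,0,0.025,0,0,0,40],[0,0,0.025,0,0,0,40],[0,0,0.025,0,0,0,40],[0,0,0.025,0,0,0,40],[0,0,0.025,0,0,0,40]]]}}

```text
clock: 26.1
ee_pos: [0.5922, -0.2006, 0.1249]
orientation: [-0.001, 0.731, 0.682, -0.0]
wrist_force: [0.9, -0.7, -0.4]
grip_width: 0.0399
grasp_force: 0.0
```

Emit:
{"fn": "step_arm", "kwargs": {"plan": [[[0,0,0.0147,0,0,0,40],[0,0,0,0,0,0.4,40],[0,0,0,0,0,0.3,40],[0,0,0,0,0,0,40],[0,0,0,0,0,0,40]]]}}

```text
clock: 26.72
ee_pos: [0.5927, -0.2008, 0.0912]
orientation: [-0.0, 0.76, 0.649, 0.0]
wrist_force: [0.1, -1.6, 0.9]
grip_width: 0.0399
grasp_force: 0.0
```

```bash
python3 d.py "[.5935,-.2005,.039,-9]"; python3 - <<'E'
from v import *
a=[cv2.resize(grab_frame(n)[:,:,::-1][s],(400,400),interpolation=cv2.INTER_CUBIC) for n,s in(("top",np.s_[170:290,120:240]),("side",np.s_[190:290,250:350]))]
cv2.imwrite("pics/d1.png",np.hstack(a))
E
```

```text
at [ 0.5927 -0.2008  0.0912] grip 0.03992066574624514 0.0 t 26.725
turn [ 0. -0. -0.] shift(old axes) [0.008 0.014 1.044] (new axes) [0.008 0.014 1.044]
```

View pics/d1.png

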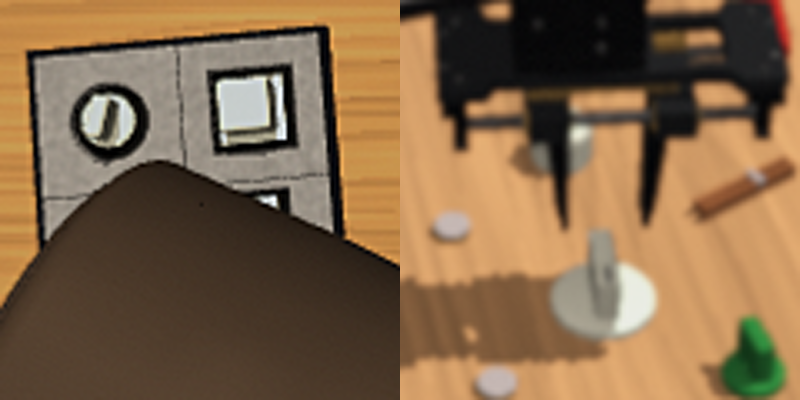

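The button sits in its pocket at (252,110), and the dial's bar is centred between the open fingers at (605,280). I grip the dial.

Emit:
{"fn": "step_arm", "kwargs": {"plan": [[[0,0,0,0,0.01,0.35,40],[0,0,0,0,0,0.4,40],[0,0,0,0,0,0.25,40],[0,0,0,0,0,0.05,40],[0,0,0,0,0,0,40]]]}}

```text
clock: 27.45
ee_pos: [0.5932, -0.2009, 0.0387]
orientation: [0.0, 0.761, 0.649, 0.0]
wrist_force: [0.2, -1.1, 0.6]
grip_width: 0.04
grasp_force: 0.0
```

Emit:
{"fn": "step_arm", "kwargs": {"plan": [[[0,0,0,0,0,0,5],[0,0,0,0,0,0,5],[0,0,0,0,0,0,5],[0,0,0,0,0,0,5],[0,0,0,0,0,0,5]]]}}

```text
clock: 28.08
ee_pos: [0.5932, -0.2009, 0.0389]
orientation: [0.0, 0.761, 0.649, 0.0]
wrist_force: [-1.3, -0.2, 3.4]
grip_width: 0.0137
grasp_force: 30.0
```

Emit:
{"fn": "step_arm", "kwargs": {"plan": [[[0,0,0,0,0,-0.4,5],[0,0,0,0,0,-0.6,5],[0,0,0,0,0,-0.6,5],[0,0,0,0,0,0,5]]]}}

```text
clock: 28.58
ee_pos: [0.594, -0.2012, 0.1217]
orientation: [0.002, 0.76, 0.649, 0.001]
wrist_force: [-0.3, 0.6, -0.8]
grip_width: 0.0139
grasp_force: 30.0
```

```bash
python3 d.py "[.478,.2298,.12,-9],[.478,.2298,.048,-9]"
```

```text
at [ 0.594  -0.2012  0.1217] grip 0.013933580839696343 29.999652206897736 t 28.575
turn [ 0.0007  0.0002 -0.    ] shift(old axes) [ 8.15  -3.642  0.009] (new axes) [ 8.15  -3.64   0.035]
turn [0. 0. 0.] shift(old axes) [0.   0.   1.44] (new axes) [0.   0.   1.44]
```

Emit:
{"fn": "step_arm", "kwargs": {"plan": [[[0,0,0,0.5,-0.2,0,5],[0,0,0,0.7,-0.3,0,5],[0,0,0,0.7,-0.3,0,5],[0,0,0,0.7,-0.3,0,5],[0,0,0,0.7,-0.3,0,5]]]}}

```text
clock: 29.2
ee_pos: [0.5483, -0.0246, 0.1178]
orientation: [-0.001, 0.76, 0.65, -0.001]
wrist_force: [-0.1, -0.6, -0.3]
grip_width: 0.0136
grasp_force: 30.0
```

Emit:
{"fn": "step_arm", "kwargs": {"plan": [[[0,0,0,0.7,-0.3,0,5],[0,0,0,0.7,-0.3,0,5],[0,0,0,0.7,-0.3,0,5],[0,0,0,0.7,-0.35,0,5],[0,0,0,0.7,-0.35,0,5]]]}}

```text
clock: 29.82
ee_pos: [0.4963, 0.1603, 0.1179]
orientation: [-0.001, 0.76, 0.649, -0.001]
wrist_force: [-0.3, -0.4, -1.1]
grip_width: 0.0136
grasp_force: 30.0
```

Emit:
{"fn": "step_arm", "kwargs": {"plan": [[[0,0,0,0.7,-0.32,0,5],[0,0,0,0.64,-0.3,0,5],[0,0,0,0,0,0.5,5],[0,0,0,0,0,0.3,5],[0,0,0,0,0,0,5]]]}}

```text
clock: 30.45
ee_pos: [0.4771, 0.2293, 0.0774]
orientation: [-0.001, 0.761, 0.649, -0.001]
wrist_force: [-0.1, 0.0, -0.9]
grip_width: 0.0134
grasp_force: 30.0
```

```bash
python3 d.py "[.478,.2298,.048,-9]"
```

```text
at [0.4771 0.2293 0.0774] grip 0.013409481789254383 29.999625384807587 t 30.45
turn [-0.0004  0.0002 -0.0001] shift(old axes) [0.013 0.018 0.588] (new axes) [0.013 0.016 0.588]
```

Emit:
{"fn": "step_arm", "kwargs": {"plan": [[[0,0,0,0,0,0.3,5],[0,0,0,0,0,0.2,5],[0,0,0,0,0,0.08,5],[0,0,0,0,0,0,5],[0,0,0,0,0,0,5]]]}}

```text
clock: 31.08
ee_pos: [0.4783, 0.2296, 0.0499]
orientation: [0.0, 0.761, 0.649, 0.0]
wrist_force: [0.1, 0.5, 0.0]
grip_width: 0.0138
grasp_force: 30.0
```

Emit:
{"fn": "step_arm", "kwargs": {"plan": [[[0,0,0,0,0,0.05,5],[0,0,0,0,0,0,5],[0,0,0,0,0,0,28],[0,0,0,0,0,0,28],[0,0,0,0,0,0,28]]]}}

```text
clock: 31.7
ee_pos: [0.4781, 0.2296, 0.0472]
orientation: [-0.0, 0.76, 0.649, 0.0]
wrist_force: [0.0, 0.9, -1.0]
grip_width: 0.0277
grasp_force: 0.0
```

Emit:
{"fn": "step_arm", "kwargs": {"plan": [[[0,0,0,0,0,-0.4,28],[0,0,0,0,0,-0.6,28],[0,0,0,0,0,-0.8,28],[0,0,0,0.7,0,-0.3,28],[0,0,0,0.7,0,-0.3,28]]]}}

```text
clock: 32.33
ee_pos: [0.4893, 0.2993, 0.1683]
orientation: [0.0, 0.761, 0.649, 0.0]
wrist_force: [0.6, 0.1, -0.6]
grip_width: 0.0285
grasp_force: 0.0
```

Emit:
{"fn": "step_arm", "kwargs": {"plan": [[[0,0,0,0.8,0,0,28],[0,0,0,0.8,0,0,28],[0,0,0,0.8,0,0,28],[0,0,0,0.8,0,0,28],[0,0,0,0,0,0,28]]]}}

```text
clock: 32.95
ee_pos: [0.5138, 0.4588, 0.1665]
orientation: [-0.0, 0.76, 0.65, 0.0]
wrist_force: [-0.2, -1.7, -0.1]
grip_width: 0.0277
grasp_force: 0.0
```

```bash
python3 - <<'E'
from v import *
I={n:grab_frame(n) for n in P}
a=[cv2.resize(I[n][:,:,::-1][s],(400,400),interpolation=cv2.INTER_CUBIC) for n,s in(("top",np.s_[170:290,120:240]),("side",np.s_[120:220,190:290]))]
cv2.imwrite("pics/f.png",np.hstack(a))
for k,q in dict(measuring_cap=(.456,-.341),screw_cap=(.6,-.071)).items(): print(k,fit(k,q,{"top":I["top"]},yaws=[0])[0])
E
```

```text
measuring_cap [ 0.45570071 -0.34180404 -0.14435066]
screw_cap [ 0.59993926 -0.0709555  -0.0110644 ]
```

View pics/f.png

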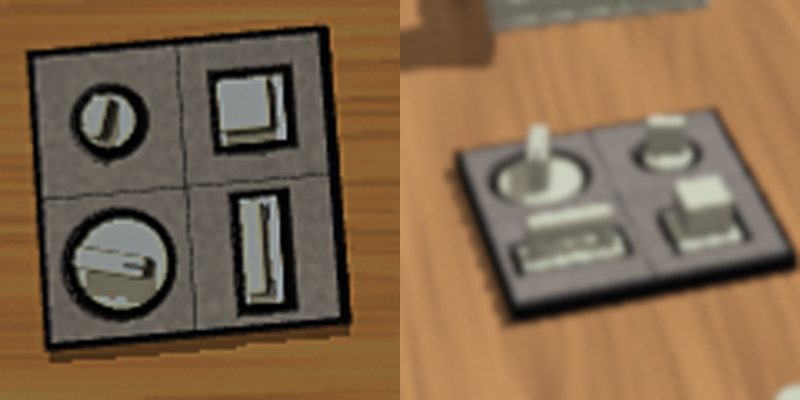

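All four parts lie flat in their own pockets: knob (108,120), button (252,110), dial (120,265) and handle (262,250). The caps haven't moved. I raise the arm a little and hand in.

Emit:
{"fn": "step_arm", "kwargs": {"plan": [[[0,0,0,0,0,-0.6,28],[0,0,0,0,0,-0.6,28],[0,0,0,0,0,0,28],[0,0,0,0,0,0,28]]]}}

```text
clock: 33.55
ee_pos: [0.514, 0.4558, 0.2265]
orientation: [-0.0, 0.761, 0.649, -0.0]
wrist_force: [-0.2, -0.2, -1.0]
grip_width: 0.0279
grasp_force: 0.0
```

```bash
python3 -c "
from cell import *
print(state()['wrist_force'],finish_job())"
```

```text
the job is handed in; nothing more can be done
[-0.15656452 -0.24792302 -0.98032813] None
```

I put the dial, knob, button and handle in their own pockets, left both caps where they were, and handed the job in at about 34 s; in the last pictures all four lie flat, but the hand-in gave no verdict.

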